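# Put the big torch back in its charger

### The arm

A 6-joint arm with a two-finger parallel gripper is mounted at the origin on the work surface. World frame = base frame: x ahead of the robot, y to its left, z up, the work surface at z = 0. Lengths are in m, angles in rad, forces in N, time in s.
With the tool pointing down it reaches from about 0.35 to 0.775 m from the base axis. Payload 7.3 kg.
Tool frame: the origin (TCP) lies on the centre line of the jaws, within the pads' length; the fingertips stand robot.nose_length ahead of it and the grasp point (between the pads) is the TCP (robot.nose_length is the distance from the TCP to the fingertips, in m); z points along the fingers, y is the direction in which the jaws open and shut (so a half turn about z gives the same grasp; the last joint's range is limited). The gripper opens to 92 mm and grips with 3 to 60 N. Pads are 19 mm wide; open, the fingers measure 130 mm over their backs; the gripper's body (75 mm by 190 mm) begins 47 mm behind the grasp point.
Start: joints at [-1.355, 0.342, 1.524, -0, 1.275, -0.146], TCP at [0.186, -0.491, 0.246] pointing down, gripper open.
Joint ranges: [-2.53, 2.53], [-0.77, 2.02], [0.04, 2.7], [-1, 4.14], [0.28, 2.66], [-3.11, 3.11]. Speed limits (rad/s): [2.57, 2.57, 3.14, 3.14, 3.14, 3.14].

### API

Orientations are given as [roll, pitch, yaw] about the fixed x, y, z axes, in that order (R = Rz(yaw) Ry(pitch) Rx(roll)).
In Python, from cell import robot, read_camera gives the robot as it stands.
- The arm moves only by the shell command python3 -m crank 'ROWS' [FORCE]. ROWS is JSON, a list of rows, each a list of 7 numbers: the shift along the tool's x, y, z in cm, then the turn, a rotation vector about the tool's x, y, z in degrees, then the opening, from 0 (shut) to 1 (fully open). In form: [[tx, ty, tz, wx, wy, wz, jaw], ...]. A call has 1 to 5 rows; each row is the pose to reach, as a shift and turn from the pose commanded when the call began, along the tool's axes at that moment; what a row does not reach only later rows make up. A row lasts 1/8 s, in which the tool goes at most 62.5 mm and 10.7 degrees, less where a joint would pass 70% of its speed; a pose out of reach is approached as far as the arm can. A call with a gripper value outside its range is refused whole. The fingers move at their own pace and stop on an object; FORCE is the grip in N (left out, the last holds). Time passes only in rows, so rows that repeat a pose let the fingers close. It gives the time, the measured TCP pose, the force and the opening at its end, in the units of the state.
- robot.observe(): the state, without advancing time (a new reading comes with each control period).
- read_camera(name): name is "side" or "top"; returns a dict with "frame" (480x640x3 uint8, red, green, blue), "intrinsics" (3x3 intrinsics, pixels), "R" (3x3) and "t" (3): a world point X has camera coordinates R X + t. Camera axes: x right, y down, z forward; pixel columns grow to the right and rows downward; lengths in m; the calibration is good to about 2 mm. A picture is of the moment at which its call begins. There is no depth.
- robot.hand_in(): hands the job in, once; it reports no verdict.
The state is a dict: "time": time; "qpos": joint angles; "qvel": joint speeds; "joint_efforts": joint torques, N m; "tool_pos": TCP position; "tool_rot": TCP orientation; "contact_force": force on the tool from outside, world axes, zero at the start; "torque": the same for the moment, N m; "opening": finger opening in m.
Only numpy, scipy, OpenCV 4.12 (cv2) and the standard library are available. Lean on these libraries where they do the work, as an engineer would, in place of code of your own. Each camera call takes 0.05 s, during which the arm holds its last target.

### The job

The classroom's big torch is standing on the table: put it back foot down in its own charger, the one with the wider well. The well is snug, so start with the torch leaning (some 15 to 20 degrees) with the edge of its foot a little way inside the mouth, pause there a moment, then straighten it up, slide it down until it is fully home and let go. Leave the slim torch standing where it is.

Things in the scene. Friction and masses are not known exactly. Their poses are not given: they have to be found in the camera images.
- torch_mid (a point): the big torch, dark metal, 126 mm tall, standing upright on its flat foot: round barrel 30 mm across for the lowest 80 mm, then a flare to a straight round head 38 mm across over the top 40 mm; 0.13 to 0.25 kg. Point: on its axis half-way up, 63 mm above the foot, 43 mm below the middle of the head (where to grip it). Its z axis points up along the torch to the lens
- wide_mouth (a point): the big torch's charger, fixed, grey: square foot 84 mm wide, 15 mm thick, round cup with 10 mm walls in its middle, housing 45 mm high along its far (+x) edge. Point: centre of the cup's rim, 65 mm above the table; z up. The mouth is a funnel, 48 mm across at the rim, 34 mm (the bore) from 10 mm down; flat floor 50 mm below the rim. The seated torch has its middle 13 mm above the rim
- narrow_mouth (a point): the slim torch's charger, also fixed and of the same shape and height, but with a bore only 20 mm across (34 mm at the rim): the wrong one. The point is the centre of its rim, 65 mm above the table. The two chargers may stand either way round
- slim_mid (a point): the slim torch, to be left alone: like the big one but 112 mm tall, barrel 16 mm and head 22 mm across, standing upright and loose on the table. This point is on its axis half-way up, 56 mm above its foot. The two torches may stand either way round

How it is judged:
By the outcome, as a careful person would: the job done as asked, in the order asked, and still so for the second after the job is handed in, with the robot touching nothing.
It also fails if it takes over 48 s, if anything falls off the work surface, if the arm or the gripper's body presses on something with over 40 N, if the wrist force passes 120 N, or if a joint passes its speed limit or range.

## Working session

There is one attempt and no reset: what is moved stays moved. The work goes in short steps, Python scripts to look and compute and a shell command to move; the robot and the scene stay as the last step left them, time stands still between calls to the robot, and variables do not carry over. Pictures are saved under pics/ and viewed, and the job is handed in when it is done.

```bash
ls; mkdir -p pics; python3 - <<'E'
from cell import robot, read_camera
import cv2
print(robot.observe(), robot.nose_length)
for n in("side","top"):
    c=read_camera(n); cv2.imwrite(f"pics/{n}0.png",c["frame"][:,:,::-1]); print(n,c["intrinsics"],c["R"],c["t"])
E
```

```text
pics
{'time': 0.0, 'qpos': array([-1.35497854e+00,  3.42759823e-01,  1.52503273e+00, -1.65938688e-05,
        1.27539756e+00, -1.45977078e-01]), 'qvel': array([ 1.04516580e-04,  4.84799671e-05, -3.21345024e-04,  1.06432428e-03,
        1.71693890e-04,  9.49164907e-04]), 'joint_efforts': array([-5.09159254e-04, -4.31247103e+01, -2.44223571e+01,  7.17753265e-02,
        5.59368299e-02, -1.26275868e-04]), 'tool_pos': array([ 0.1857698 , -0.49062241,  0.24502021]), 'tool_rot': array([-3.14000988e+00, -2.16665221e-04,  3.61799541e-01]), 'contact_force': array([0.18322499, 0.94455617, 0.31455099]), 'torque': array([ 0.02068493, -0.01017077,  0.04954432]), 'opening': 0.09213929375755182} 0.019
side [[597.41875164   0.         303.99502299]
 [  0.         597.41875164 242.74122322]
 [  0.           0.           1.        ]] [[ 0.93937726 -0.34283302 -0.00599037]
 [-0.26659828 -0.71928125 -0.6415293 ]
 [ 0.21562867  0.60423505 -0.76707514]] [-0.5131509   0.20271832  0.80224153]
top [[476.51243839   0.         323.21058679]
 [  0.         476.51243839 238.87992197]
 [  0.           0.           1.        ]] [[ 0.01607258 -0.99951784 -0.02656624]
 [-0.99653279 -0.01384401 -0.08204115]
 [ 0.08163381  0.02779274 -0.9962748 ]] [2.51508494e-04 5.62198914e-01 6.91563076e-01]
```

View pics/side0.png

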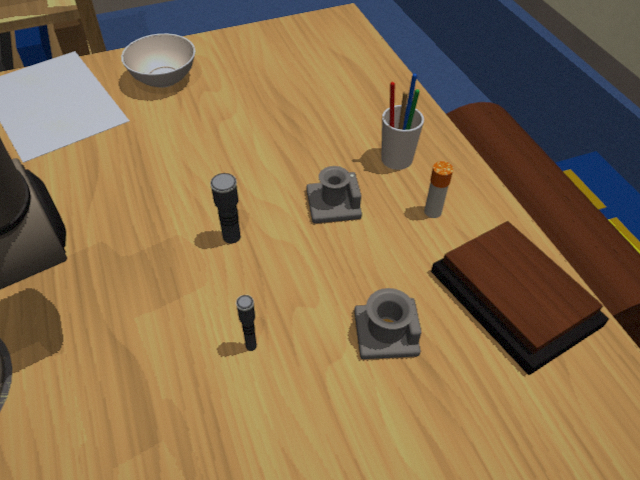

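View pics/top0.png

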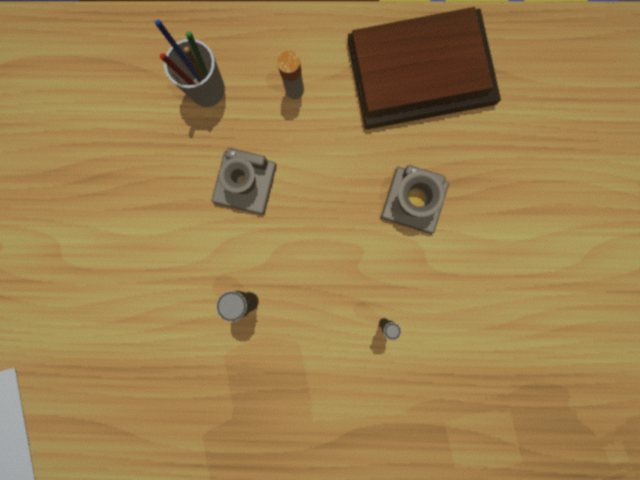

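The side view shows the big torch's lens at about (225,182) and foot at (231,240), with the wide charger's rim at about (391,307). In the top view the lens is at about (232,306) and the wide rim at about (421,195). I'll zoom in to measure these more precisely.

```bash
python3 - <<'E'
import cv2,numpy as np
s=cv2.imread("pics/side0.png");t=cv2.imread("pics/top0.png")
def crop(im,cx,cy,h=32,k=6):
    c=cv2.resize(im[cy-h:cy+h,cx-h:cx+h],None,fx=k,fy=k,interpolation=cv2.INTER_CUBIC)
    for i in range(0,2*h,10):
        cv2.putText(c,str(cx-h+i),(i*k,8),0,.3,(255,0,255),1);cv2.putText(c,str(cy-h+i),(0,i*k+4),0,.3,(255,0,255),1)
        cv2.line(c,(i*k,0),(i*k,2*h*k),(255,0,255) ,1) if 0 else None
    return c
a=np.hstack([crop(s,226,208,40,4),crop(s,391,317,40,4)]);b=np.hstack([crop(t,235,306,40,4),crop(t,416,197,40,4)])
cv2.imwrite("pics/z0.png",np.vstack([cv2.convertScaleAbs(a,alpha=1.6,beta=20),b])[:600])
E
```

```text
(no output)
```

View pics/z0.png

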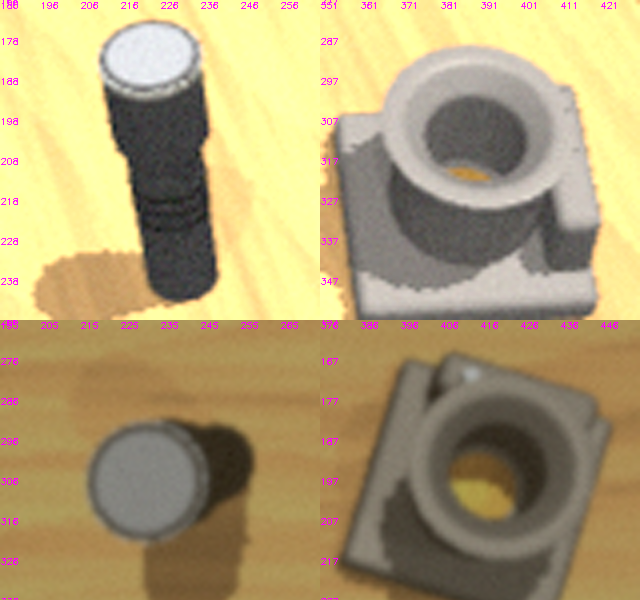

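```bash
cat > h.py <<'E'
import numpy as np
from cell import robot, read_camera
from scipy.spatial.transform import Rotation as Ro
C={}
def cam(n):
    if n not in C: C[n]=read_camera(n)
    return C[n]
def atz(n,u,v,z):
    c=cam(n);R=c["R"];o=-R.T@c["t"];d=R.T@np.linalg.inv(c["intrinsics"])@[u,v,1]
    return o+d*(z-o[2])/d[2]
def tri(p):
    A=[];b=[]
    for n,u,v in p:
        c=cam(n);R=c["R"];o=-R.T@c["t"];d=R.T@np.linalg.inv(c["intrinsics"])@[u,v,1];d/=np.linalg.norm(d)
        P=np.eye(3)-np.outer(d,d);A.append(P);b.append(P@o)
    return np.linalg.solve(sum(A),sum(b))
def proj(n,X):
    c=cam(n);x=c["intrinsics"]@(c["R"]@np.asarray(X)+c["t"]);return x[:2]/x[2]
E
python3 - <<'E'
from h import *
np.set_printoptions(precision=4,suppress=True)
for nm,s,t,z in(("torchtop",(223.4,182),(231.9,305.6),.126),("wide",(389.4,308.2),(419.4,195.1),.065),("narrow",(335,178),(238,177),.065),("slim top",(245.5,302),(392,331),.112)):
    print(nm,tri([("side",*s),("top",*t)]),atz("side",*s,z),atz("top",*t,z))
print("foot",atz("side",231.5,238,0))
for p in((406,167),(447,180),(382,222),(433,233)): print(atz("top",*p,.015))
E
```

```text
torchtop [0.4659 0.1211 0.1259] [0.4651 0.1213 0.126 ] [0.4667 0.1209 0.126 ]
wide [ 0.6233 -0.1281  0.062 ] [ 0.6223 -0.1299  0.065 ] [ 0.6227 -0.1276  0.065 ]
narrow [0.6472 0.1311 0.064 ] [0.6478 0.13   0.065 ] [0.646  0.1311 0.065 ]
slim top [ 0.437  -0.0843  0.1114] [ 0.4369 -0.0847  0.112 ] [ 0.4371 -0.0843  0.112 ]
foot [0.4643 0.1205 0.    ]
[ 0.6748 -0.1159  0.015 ]
[ 0.6553 -0.1781  0.015 ]
[ 0.5897 -0.0799  0.015 ]
[ 0.574  -0.1567  0.015 ]
```

```bash
cat >> h.py <<'E'
np.set_printoptions(precision=3,suppress=True)
def st():
    s=robot.observe();r=s["tool_rot"];return s,np.array(s["tool_pos"]),Ro.from_euler("xyz",r)
def to(pos,rpy):
    "shift cm and rotvec deg in current tool axes"
    s,p,R=st();T=Ro.from_euler("xyz",rpy)
    return R.inv().apply(np.array(pos)-p)*100,np.degrees((R.inv()*T).as_rotvec())
D=[np.pi,0,np.pi/2]
E
python3 - <<'E'
from h import *
print(to([.43,-.2,.25],D));print(to([.466,.121,.25],D))
E
```

```text
(array([ 33.131, -18.554,  -0.446]), array([ -0.037,  -0.036, -69.27 ]))
(array([ 47.861, -47.302,  -0.42 ]), array([ -0.037,  -0.036, -69.27 ]))
```

```bash
python3 -m crank '[[5,-3,-0.4,0,0,-10,1],[10,-6,-0.4,0,0,-20,1],[15,-9,-0.4,0,0,-30,1],[20,-12,-0.4,0,0,-40,1],[25,-15,-0.4,0,0,-50,1]]'
python3 - <<'E'
from h import *
print(to([.43,-.2,.25],D));print(to([.466,.121,.25],D))
E
```

```text
time: 0.82
tool_pos: [0.3674, -0.2607, 0.2498]
tool_rot: [3.141, 0.0, 1.24]
contact_force: [1.0, -0.9, 0.6]
opening: 0.092
(array([ 7.77 ,  3.946, -0.021]), array([  0.019,   0.015, -18.961]))
(array([39.298, -3.079, -0.029]), array([  0.019,   0.015, -18.961]))
```

```bash
python3 -m crank '[[6,2,0,0,0,-10,1],[12,2,0,0,0,-19,1],[18,1,0,0,0,-19,1],[24,0,0,0,0,-19,1],[30,-1,0,0,0,-19,1]]'
python3 -m crank '[[5,0,0,0,0,0,1],[9.2,0,0,0,0,0,1],[9.2,0,0,0,0,0,1],[9.2,0,0,0,0,0,1]]'
python3 - <<'E'
from h import *
import cv2
print(to([.466,.121,.25],D))
for n in("side","top"): cv2.imwrite(f"pics/{n}1.png",cam(n)["frame"][:,:,::-1])
E
```

```text
time: 1.45
tool_pos: [0.4562, 0.0262, 0.2497]
tool_rot: [3.141, 0.0, 1.566]
contact_force: [1.0, -1.1, -0.2]
opening: 0.0916
time: 1.95
tool_pos: [0.4565, 0.1158, 0.2495]
tool_rot: [-3.141, 0.001, 1.567]
contact_force: [-0.1, -0.7, 0.1]
opening: 0.0918
(array([ 0.522,  0.949, -0.046]), array([-0.018,  0.036, -0.241]))
```

```bash
python3 -m crank '[[0.5,0.95,1,0,0,-0.2,1],[0.5,0.95,4,0,0,-0.2,1],[0.5,0.95,7,0,0,-0.2,1],[0.5,0.95,10,0,0,-0.2,1],[0.5,0.95,12.5,0,0,-0.2,1]]'
python3 -m crank '[[0,0,1,0,0,0,1],[0,0,1.9,0,0,0,1],[0,0,1.9,0,0,0,1],[0,0,1.9,0,0,0,1]]'
python3 - <<'E'
from h import *
import cv2
print(to([.466,.121,.106],D))
for n in("side","top"): cv2.imwrite(f"pics/{n}2.png",cam(n)["frame"][:,:,::-1])
E
```

```text
time: 2.68
tool_pos: [0.4662, 0.1206, 0.1229]
tool_rot: [-3.141, 0.0, 1.568]
contact_force: [0.3, 0.2, 0.4]
opening: 0.0919
time: 3.18
tool_pos: [0.4666, 0.1212, 0.1063]
tool_rot: [3.14, -0.0, 1.569]
contact_force: [0.5, 0.2, -0.1]
opening: 0.0919
(array([-0.022, -0.063,  0.032]), array([ 0.081, -0.003, -0.074]))
```

View pics/side2.png

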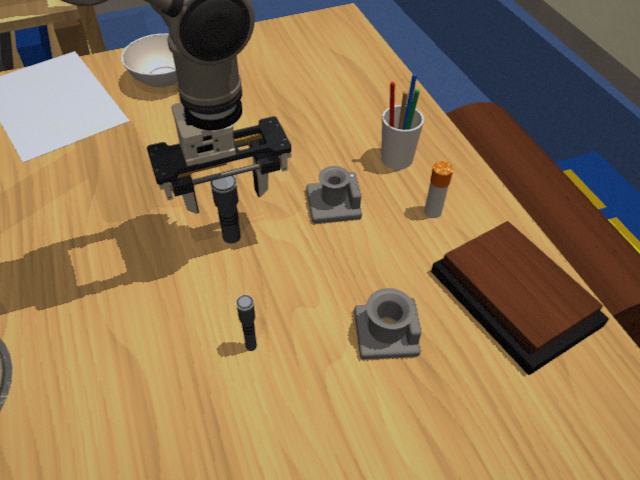

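The fingers straddle the torch head: the tips are at about (192,205) and (261,190), and the head is at (226,190). Closing now.

```bash
python3 -m crank '[[0,0,0,0,0,0,0.3],[0,0,0,0,0,0,0.3],[0,0,0,0,0,0,0.3],[0,0,0,0,0,0,0.3],[0,0,0,0,0,0,0.3]]' 35
python3 -m crank '[[0,0,0,0,0,0,0.3],[0,0,0,0,0,0,0.3],[0,0,-0.5,0,0,0,0.3],[0,0,-1.5,0,0,0,0.3],[0,0,-2,0,0,0,0.3]]'
```

```text
time: 3.9
tool_pos: [0.4661, 0.1212, 0.1057]
tool_rot: [3.142, 0.0, 1.57]
contact_force: [-0.4, 0.4, -0.3]
opening: 0.0464
time: 4.53
tool_pos: [0.4665, 0.1212, 0.1266]
tool_rot: [3.14, -0.0, 1.57]
contact_force: [-0.4, -0.0, -2.0]
opening: 0.0375
```

```bash
python3 -m crank '[[0,0,-2,0,0,0,0.3],[0,0,-4.5,0,0,0,0.3],[0,0,-7,0,0,0,0.3],[0,0,-9,0,0,0,0.3],[0,0,-10.5,0,0,0,0.3]]'
python3 - <<'E'
from h import *
import cv2
print(st()[0]["opening"],to([.6225,-.1285,.23],D))
s=cam("side")["frame"][:,:,::-1]; cv2.imwrite("pics/side3.png",cv2.resize(s[0:300,80:480],None,fx=2,fy=2))
E
```

```text
time: 5.15
tool_pos: [0.4662, 0.1212, 0.232]
tool_rot: [3.14, -0.0, 1.57]
contact_force: [-0.7, -0.7, -1.8]
opening: 0.0374
0.037383222819453825 (array([-24.956,  15.661,   0.222]), array([ 0.077, -0.003, -0.067]))
```

View pics/side3.png

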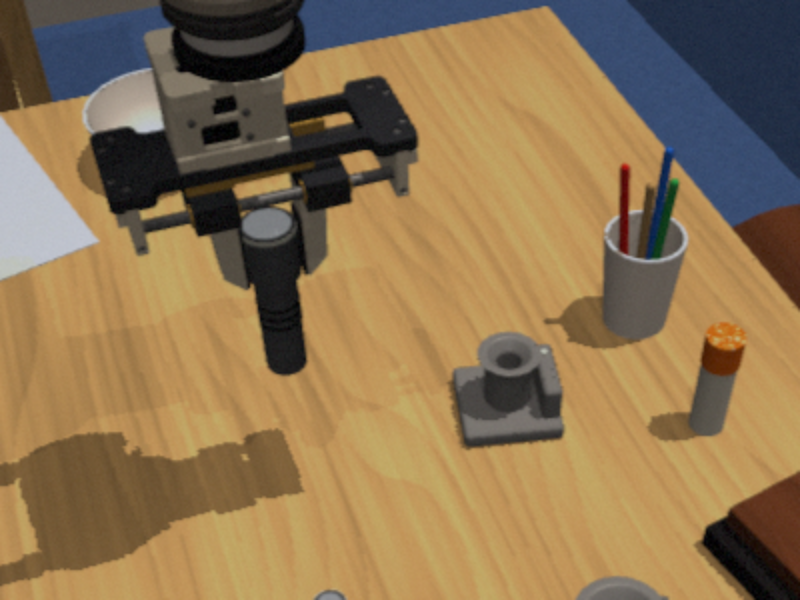

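Torch held upright; lens at about (214,112) full-image and foot at (222,183). Moving over to the wide charger.

```bash
python3 -m crank '[[-3,2,0,0,0,0,0.3],[-8,5,0,0,0,0,0.3],[-13,8,0,0,0,0,0.3],[-18,11,0,0,0,0,0.3],[-22,13.8,0,0,0,0,0.3]]'
python3 -m crank '[[-2,1.5,0,0,0,0,0.3],[-3,1.9,0,0,0,0,0.3],[-3,1.9,0,0,0,0,0.3],[-3,1.9,0,0,0,0,0.3]]'
python3 - <<'E'
from h import *
import cv2
s,p,R=st();print(p,to([.6225,-.1285,.23],D))
foot=p+R.apply([0,0,.106]);lens=p-R.apply([0,0,.02])
print([proj(n,x) for n in("side","top") for x in (foot,lens,[.6225,-.1285,.065])])
a=cam("side")["frame"][:,:,::-1]; b=cam("top")["frame"][:,:,::-1]
cv2.imwrite("pics/s4.png",np.hstack([cv2.resize(a[160:360,290:490],None,fx=2,fy=2),cv2.resize(b[100:300,300:500],None,fx=2,fy=2)]))
E
```

```text
time: 5.82
tool_pos: [0.6044, -0.1011, 0.2303]
tool_rot: [-3.141, 0.0, 1.568]
contact_force: [0.9, 0.2, -1.9]
opening: 0.0372
time: 6.32
tool_pos: [0.6223, -0.1279, 0.2309]
tool_rot: [-3.141, -0.0, 1.57]
contact_force: [-0.3, 0.6, -0.6]
opening: 0.0376
[ 0.622 -0.128  0.231] (array([-0.063,  0.02 ,  0.088]), array([-0.018, -0.019, -0.017]))
[array([393.579, 280.82 ]), array([405.937, 213.928]), array([389.126, 307.352]), array([427.688, 187.391]), array([451.294, 164.057]), array([420.038, 195.264])]
```

View pics/s4.png

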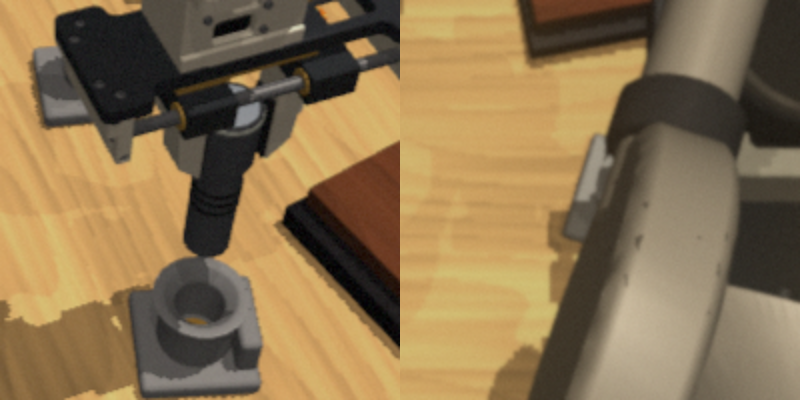

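```bash
cat >> h.py <<'E'
W=np.array([.6225,-.1288])
def foot(th,zf,off=(0,0)):
    T=Ro.from_euler("y",-np.radians(th))*Ro.from_euler("xyz",D)   # lean top to -x
    p=np.array([W[0]+off[0],W[1]+off[1],zf])-T.apply([0,0,.106])
    return to(p,T.as_euler("xyz")),p,T.apply([0,0,1])
E
python3 - <<'E'
from h import *
print(foot(9,.115));print(foot(17.5,.095));print(foot(17.5,.0625))
E
```

```text
((array([-0.091, -1.658,  1.142]), array([-8.987,  0.   ,  0.001])), array([ 0.606, -0.129,  0.22 ]), array([ 0.156,  0.   , -0.988]))
((array([-0.091, -3.188,  3.501]), array([-17.487,   0.   ,   0.001])), array([ 0.591, -0.129,  0.196]), array([ 0.301,  0.   , -0.954]))
((array([-0.091, -3.189,  6.751]), array([-17.487,   0.   ,   0.001])), array([ 0.591, -0.129,  0.164]), array([ 0.301,  0.   , -0.954]))
```

```bash
python3 -m crank '[[-0.1,-0.8,0.5,-4.5,0,0,0.3],[-0.1,-1.65,1.1,-9,0,0,0.3],[-0.1,-2.5,2.3,-13.5,0,0,0.3],[-0.1,-3.2,3.5,-17.5,0,0,0.3],[-0.1,-3.2,3.5,-17.5,0,0,0.3]]'
python3 - <<'E'
from h import *
import cv2
s,p,R=st();print(s["opening"],foot(17.5,.0625))
print([proj("side",x) for x in (p+R.apply([0,0,.106]),[*W,.065])])
a=cam("side")["frame"][:,:,::-1]
cv2.imwrite("pics/s5.png",cv2.resize(a[160:360,290:490],None,fx=3,fy=3))
E
```

```text
time: 7.05
tool_pos: [0.5888, -0.1289, 0.195]
tool_rot: [2.839, -0.001, 1.57]
contact_force: [-0.2, -0.8, -1.5]
opening: 0.0372
0.03715837458838941 ((array([ 0.009, -0.759,  3.057]), array([-0.189, -0.047, -0.083])), array([ 0.591, -0.129,  0.164]), array([ 0.301,  0.   , -0.954]))
[array([389.995, 295.794]), array([389.221, 307.526])]
```

View pics/s5.png

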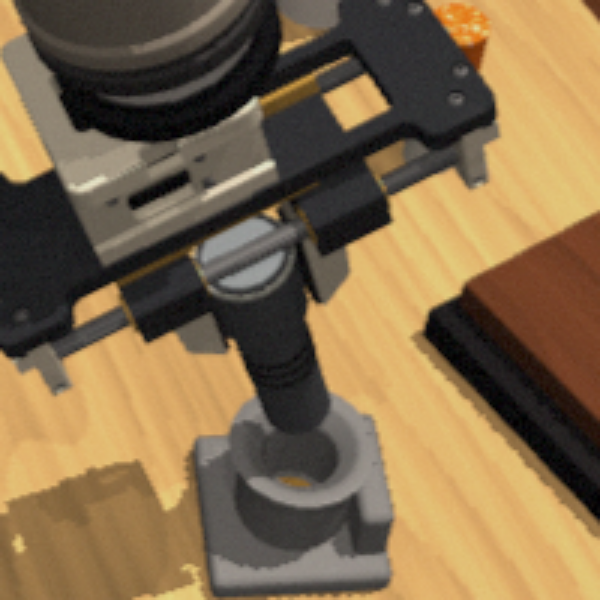

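Lean is right (foot at about (389,296), rim centre at about (390,308.5)). Lowering the tilted foot into the mouth.

```bash
python3 -m crank '[[0,-0.2,0.8,0,0,0,0.3],[0,-0.4,1.6,0,0,0,0.3],[0,-0.6,2.4,0,0,0,0.3],[0,-0.7,2.9,0,0,0,0.3],[0,-0.75,3.05,0,0,0,0.3]]'
python3 - <<'E'
from h import *
s,p,R=st();print(s["opening"],foot(17.5,.0625)[0], p+R.apply([0,0,.106]))
E
```

```text
time: 7.72
tool_pos: [0.5927, -0.1299, 0.1638]
tool_rot: [2.837, -0.0, 1.57]
contact_force: [-0.4, 0.5, -0.7]
opening: 0.0373
0.037310460102948695 (array([ 0.11 , -0.207, -0.046]), array([-0.044,  0.008, -0.069])) [ 0.625 -0.13   0.063]
```

```bash
python3 -m crank '[[0.05,-0.15,0,0,0,0,0.3],[0.05,-0.15,0,0,0,0,0.3],[0.05,-0.15,0,0,0,0,0.3],[0.05,-0.15,0,0,0,0,0.3],[0.05,-0.15,0,0,0,0,0.3]]'
python3 - <<'E'
from h import *
import cv2
for i in range(2):
    s,p,R=st();print(s["contact_force"],s["opening"],foot(17.5,.0625)[0], p+R.apply([0,0,.106]))
    if i==0: cam("side")
print([proj("side",x) for x in (p+R.apply([0,0,.106]),[*W,.065])])
a=cam("side")["frame"][:,:,::-1]
cv2.imwrite("pics/s6.png",cv2.resize(a[220:370,320:470],None,fx=4,fy=4))
E
```

```text
time: 8.35
tool_pos: [0.5914, -0.1295, 0.164]
tool_rot: [2.836, 0.0, 1.57]
contact_force: [0.6, -0.6, -1.6]
opening: 0.0377
[ 0.554 -0.583 -1.607] 0.037699744467282595 (array([ 0.068, -0.087,  0.015]), array([ 0.008,  0.029, -0.067])) [ 0.623 -0.13   0.063]
[-0.212  0.243 -1.411] 0.037620322845357594 (array([ 0.067, -0.085,  0.014]), array([ 0.005,  0.028, -0.065])) [ 0.623 -0.13   0.063]
[array([389.807, 308.646]), array([389.221, 307.526])]
```

View pics/s6.png

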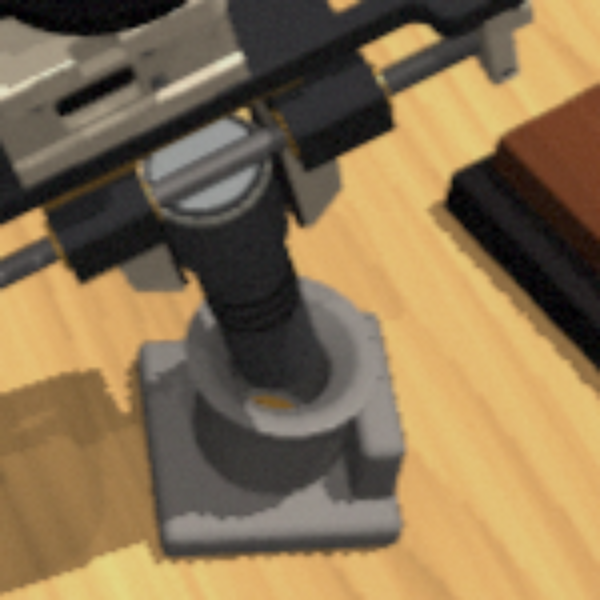

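The leaning foot edge is inside the mouth (foot at about (389,309)), with no contact force. It has paused there about 0.7 s, so I'll straighten it about the foot.

```bash
python3 - <<'E'
from h import *
for t in (13,9,4.5,0): print(foot(t,.0625)[0])
E
```

```text
(array([0.068, 0.747, 0.047]), array([ 4.505,  0.026, -0.066]))
(array([0.069, 1.482, 0.13 ]), array([ 8.505,  0.024, -0.067]))
(array([0.07 , 2.3  , 0.286]), array([13.005,  0.021, -0.068]))
(array([0.071, 3.103, 0.505]), array([17.505,  0.018, -0.069]))
```

```bash
python3 -m crank '[[0.03,0.75,0.05,4.5,0,0,0.3],[0.03,1.5,0.13,8.5,0,0,0.3],[0.03,2.3,0.29,13,0,0,0.3],[0.03,3.1,0.5,17.5,0,0,0.3],[0.03,3.1,0.5,17.5,0,0,0.3]]'
python3 -m crank '[[0,0,0,0,0,0,0.3],[0,0,0,0,0,0,0.3]]'
python3 - <<'E'
from h import *
import cv2
s,p,R=st();print(s["opening"],foot(0,.0625)[0], p+R.apply([0,0,.106]))
print([proj("side",x) for x in (p+R.apply([0,0,.106]),[*W,.065])])
a=cam("side")["frame"][:,:,::-1]
cv2.imwrite("pics/s7.png",cv2.resize(a[220:370,320:470],None,fx=4,fy=4))
E
```

```text
time: 9.02
tool_pos: [0.6236, -0.1291, 0.1679]
tool_rot: [3.141, 0.0, 1.57]
contact_force: [0.6, 0.3, -1.2]
opening: 0.0374
time: 9.28
tool_pos: [0.6218, -0.1292, 0.1686]
tool_rot: [3.141, -0.0, 1.569]
contact_force: [-0.9, 0.6, -2.8]
opening: 0.0374
0.037370923767528194 (array([0.042, 0.069, 0.007]), array([ 0.022, -0.004, -0.086])) [ 0.622 -0.129  0.063]
[array([388.73 , 308.902]), array([389.221, 307.526])]
```

View pics/s7.png

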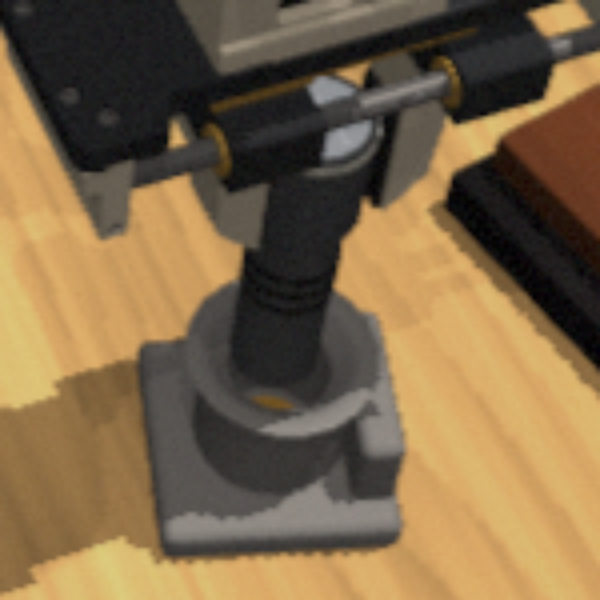

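```bash
python3 - <<'E'
from h import *
import cv2
def ov(n,im,cs,x0,y0,w,k):
    c=cv2.resize(im[y0:y0+w,x0:x0+w],None,fx=k,fy=k,interpolation=cv2.INTER_CUBIC)
    for cx,cy,cz,r,col in cs:
        q=[proj(n,[cx+r*np.cos(a),cy+r*np.sin(a),cz]) for a in np.linspace(0,6.2832,60)]
        q=((np.array(q)-[x0,y0]+.5)*k).astype(int)
        cv2.polylines(c,[q.reshape(-1,1,2)],True,col,1)
    return c
s=cv2.imread("pics/side0.png");t=cv2.imread("pics/top0.png")
x,y=.6225,-.1288
cs=[(x,y,.065,.024,(0,0,255)),(x,y,.065,.0295,(0,255,0)),(x,y,.055,.017,(255,255,0))]
x,y=.4660,.1210
ct=[(x,y,.126,.019,(0,0,255)),(x,y,0,.015,(0,255,0))]
a=np.hstack([ov("side",s,cs,355,275,70,4),ov("top",t,cs,385,160,70,4)])
b=np.hstack([ov("side",s,ct,190,175,70,4),ov("top",t,ct,205,270,70,4)])
cv2.imwrite("pics/ov.png",np.vstack([a,b]))
E
```

```text
(no output)
```

View pics/ov.png

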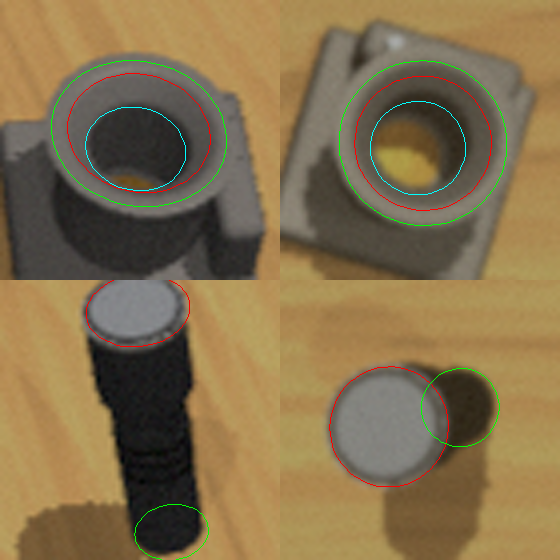

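The overlay agrees with my rim centre to about 1 mm. The torch may sit about 1 mm towards -x, so I'll shift it slightly, then descend and watch the forces.

```bash
python3 -m crank '[[0,0.1,0.3,0,0,0,0.3],[0,0.1,0.6,0,0,0,0.3],[0,0.1,0.9,0,0,0,0.3],[0,0.1,1.2,0,0,0,0.3],[0,0.1,1.4,0,0,0,0.3]]'
python3 -c "
from h import *
s=st()[0];print(s['contact_force'],s['torque'],s['opening'])"
```

```text
time: 10.05
tool_pos: [0.6234, -0.1292, 0.1541]
tool_rot: [-3.141, -0.0, 1.57]
contact_force: [-0.8, 0.6, -1.4]
opening: 0.0376
[-0.815  0.566 -1.396] [-0.027 -0.066 -0.064] 0.03761452721741348
```

```bash
python3 -m crank '[[0,0,0.4,0,0,0,0.3],[0,0,0.8,0,0,0,0.3],[0,0,1.2,0,0,0,0.3],[0,0,1.6,0,0,0,0.3],[0,0,1.8,0,0,0,0.3]]'
python3 -c "
from h import *
s=st()[0];print(s['contact_force'],s['torque'],s['opening'])"
```

```text
time: 10.68
tool_pos: [0.6233, -0.1292, 0.1361]
tool_rot: [-3.141, -0.0, 1.57]
contact_force: [0.8, 0.3, -1.9]
opening: 0.0376
[ 0.755  0.255 -1.874] [ 0.015 -0.116  0.022] 0.0376278081757174
```

```bash
python3 -m crank '[[0,0,0.3,0,0,0,0.3],[0,0,0.6,0,0,0,0.3],[0,0,0.9,0,0,0,0.3],[0,0,1.1,0,0,0,0.3],[0,0,1.2,0,0,0,0.3]]'
python3 -c "
from h import *
s=st()[0];print(s['contact_force'],s['torque'],s['opening'])"
```

```text
time: 11.3
tool_pos: [0.6234, -0.1292, 0.1243]
tool_rot: [-3.142, 0.0, 1.57]
contact_force: [-0.5, -0.4, -1.9]
opening: 0.0378
[-0.509 -0.436 -1.946] [ 0.013 -0.049  0.027] 0.03781425032254734
```

```bash
python3 -m crank '[[0,0,0.1,0,0,0,0.3],[0,0,0.2,0,0,0,0.3],[0,0,0.25,0,0,0,0.3],[0,0,0.3,0,0,0,0.3],[0,0,0.3,0,0,0,0.3]]'
python3 -m crank '[[0,0,0.05,0,0,0,0.3],[0,0,0.05,0,0,0,0.3]]'
```

```text
time: 11.92
tool_pos: [0.6234, -0.1292, 0.1214]
tool_rot: [-3.142, 0.0, 1.57]
contact_force: [0.0, -0.2, -1.2]
opening: 0.0373
time: 12.18
tool_pos: [0.6234, -0.1292, 0.1209]
tool_rot: [-3.142, 0.0, 1.57]
contact_force: [1.2, 0.3, -2.7]
opening: 0.0375
```

```bash
python3 -m crank '[[0,0,0.07,0,0,0,0.3],[0,0,0.07,0,0,0,0.3]]'
python3 -m crank '[[0,0,0.07,0,0,0,0.3],[0,0,0.07,0,0,0,0.3]]'
```

```text
time: 12.42
tool_pos: [0.6235, -0.1292, 0.1207]
tool_rot: [3.141, 0.0, 1.57]
contact_force: [-1.1, 0.5, 1.1]
opening: 0.0376
time: 12.68
tool_pos: [0.6236, -0.1293, 0.1206]
tool_rot: [3.141, 0.0, 1.57]
contact_force: [-3.2, -0.2, 5.4]
opening: 0.0374
```

The floor has been reached: z has stalled at 0.1206 m and the vertical force has changed sign. Now letting go.

```bash
python3 -m crank '[[0,0,-0.05,0,0,0,0.45],[0,0,-0.05,0,0,0,0.6],[0,0,-0.05,0,0,0,0.8],[0,0,-0.05,0,0,0,0.9],[0,0,-0.05,0,0,0,0.9]]'
python3 -m crank '[[0,0,0,0,0,0,0.9],[0,0,-1,0,0,0,0.9],[0,0,-3,0,0,0,0.9],[0,0,-6,0,0,0,0.9],[0,0,-10,0,0,0,0.9]]'
python3 -m crank '[[-1,-5,-2,0,0,0,0.9],[-1,-9,-4,0,0,0,0.9],[-1,-14,-4,0,0,0,0.9],[-1,-19,-4,0,0,0,0.9],[-1,-20,-4,0,0,0,0.9]]'
python3 - <<'E'
from h import *
import cv2
a=cam("side")["frame"][:,:,::-1];b=cam("top")["frame"][:,:,::-1]
cv2.imwrite("pics/s8.png",np.hstack([cv2.resize(a[180:380,210:460],None,fx=1.6,fy=1.6),cv2.resize(b[150:350,200:450],None,fx=1.6,fy=1.6)]))
cv2.imwrite("pics/side8.png",a);cv2.imwrite("pics/top8.png",b)
print([proj(n,[*W,.141]) for n in("side","top")])
E
```

```text
time: 13.3
tool_pos: [0.6235, -0.1292, 0.12]
tool_rot: [-3.142, 0.0, 1.57]
contact_force: [-0.3, -0.1, -0.0]
opening: 0.0764
time: 13.92
tool_pos: [0.6231, -0.1291, 0.221]
tool_rot: [-3.14, -0.0, 1.57]
contact_force: [0.6, -0.5, -0.2]
opening: 0.0825
time: 14.55
tool_pos: [0.4213, -0.1387, 0.2612]
tool_rot: [3.141, 0.001, 1.568]
contact_force: [0.8, -0.7, 0.3]
opening: 0.0824
[array([395.479, 273.746]), array([430.924, 184.782])]
```

View pics/s8.png

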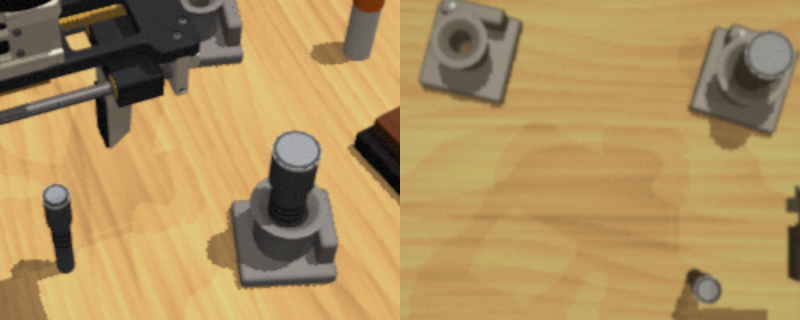

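The torch is upright and fully home: its lens is at about (395,273.8) in the side view and (431,184) in the top view. For a seated torch I predict (395.5,273.7) and (430.9,184.8). The slim torch is unmoved at (245.6,301).

```bash
python3 -m crank '[[0,0,0,0,0,0,0.9],[0,0,0,0,0,0,0.9]]'; python3 -c "
from cell import robot
print(robot.hand_in())"
```

```text
time: 14.9
tool_pos: [0.4244, -0.139, 0.2599]
tool_rot: [-3.142, -0.0, 1.57]
contact_force: [-0.4, 0.6, 0.1]
opening: 0.0828
the job is handed in; nothing more can be done
None
```

The big torch is back in its own charger, the one with the wider well, standing foot down and fully home. I handed the job in at about 15 s.

- **What I did:** I gripped the torch by its head and held it leaning 17.5° with the edge of its foot about 7 mm inside the mouth. After a pause of about 0.7 s I straightened it up and slid it down until it touched the floor. I then let go and moved the arm clear.
- **Seated check:** The jaws stopped at a height of 0.1206 m, against 0.121 m expected for a seated torch. From there the downward pull of the torch turned into an upward push of 5.4 N. Afterwards the lens was within about 1 pixel of its predicted seated position in both cameras.
- **Slim torch and forces:** The slim torch is where it was, and the force readings I took stayed under about 7 N.
- **Disagreement:** The two cameras differed by about 2 mm on the charger's position. I used a value between them and shifted 1 mm before going down; the torch met no resistance until the floor.

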